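# Set the measuring cup under the pump bottle, pump it, shut the cupboard

## Task

Stand the steel measuring cup upright on the counter with its bowl centred under the spout of the pump bottle, then press the pump head right down to its stop and let it come back up. Also push the little oak cupboard's door shut until its catch holds it; the cup starts in the way of that door. Leave the cup under the spout, and do not knock over or shift the pump bottle or any of the other things.

Things in the scene. Friction and masses are not known exactly. Their poses are not given: they have to be found in the camera images.
- cup: steel measuring cup, open round bowl 76 mm across the rim (62 mm at the base), 45 mm high, wall 2.5 mm, 0.13 kg, with one straight flat handle; origin at the centre of the bowl's underside, z up, the handle runs along the cup's own -x from 35 to 153 mm from the bowl's axis, 14 mm wide (y), 8 mm thick, its mid-thickness 40 mm above the base. Starts in front of the cupboard
- cup_mouth (a point): centre of the cup's mouth, 45 mm above its underside
- cup_grip (a point): point on the cup's handle, 85 mm from the bowl's axis, mid-thickness
- pump_bottle: loose amber glass bottle, 72 mm diameter, shoulder at 125 mm, black collar (37 mm diameter) from 160 to 178 mm, 0.8 kg; the only one of the three bottles in the back row that has a pump head with a spout; origin at the centre of its underside, z up, the spout points along its own -x
- pump (a joint): travel of the pump head, m: 0 up (at rest), 0.022 down at the stop; spring, about 2 N at the top and 6.6 N at the stop, returns by itself
- pump_top (a point): centre of the flat top of the pump head (a disc 34 mm across and 13 mm thick), on the bottle's axis, 219 mm above the counter when up; moves with the head
- spout_tip (a point): lower end of the spout, 88 mm out from the bottle's axis, 194 mm above the counter when up; the spout is a 9 mm bar from the head, moves with the head
- cupboard: small oak cupboard fixed on the counter, 160 deep (x) x 260 wide (y) x 220 mm high; origin at the centre of its underside, its open front looks to its own -x, boards 14 mm; the door (16 mm thick, 260 wide, 220 high, steel knob 26 mm out at mid-height near its free edge) covers the whole front and is hinged at the right front edge as seen from the robot (own -y side)
- cupboard_door (a joint): door angle, rad: 0 shut, positive is open, swinging towards the robot (1.57 is square to the front); a spring ball catch resists by about 3 N at the free edge around 0.05 rad and holds the door at 0
- door_hinge (a point): on the hinge axis, at the level of the door's top edge (220 mm), mid-thickness of the door
- door_edge (a point): upper corner of the door's outer face (the one with the knob) at its free edge, 260 mm from the hinge; moves with the door
- tall_bottle: green glass bottle with a cap, 68 mm diameter, 245 mm high, in the back row; bystander, origin at the centre of its underside
- jar: clear glass jar with a lid, 76 mm diameter, 150 mm high, in the back row; bystander, origin at the centre of its underside
- beaker: white ceramic beaker, 68 mm diameter, 72 mm high, stands in front of the tall bottle; bystander, origin at the centre of its underside
- mill: dark wooden mill, 44 mm diameter, 115 mm high, stands in front of the jar; bystander, origin at the centre of its underside
- spoon: wooden spoon, 240 mm long, lying towards the right of the counter; bystander, origin midway along it on its underside
- tin: aluminium can, 54 mm diameter, 60 mm high, in front of the cupboard's left corner, outside the door's swing; bystander, origin at the centre of its underside
There are look-alikes about, which are no part of the job. Several things have the shape of the cup; the one meant has the colours described above.

How it is judged:
By the outcome, as a careful person would: the job done as asked, in the order asked, and still so for the second after the job is handed in, with the robot touching nothing.
It also fails if it takes over 72 s, if anything falls off the work surface, if the arm or the gripper's body presses on something with over 40 N, if the wrist force passes 120 N, or if a joint passes its speed limit or range.

## Robot

A 6-joint arm with a two-finger parallel gripper is mounted at the origin on the work surface. World frame = base frame: x ahead of the robot, y to its left, z up, the work surface at z = 0. Lengths are in mm, angles in degrees, forces in N, time in s.
With the tool pointing down it reaches from about 300 to 850 mm from the base axis. Payload 4.2 kg.
Tool frame: the origin (TCP) lies midway between the tips of the shut fingers; the grasp point (between the pads) lies 19 mm behind it; z points along the fingers, y is the line along which they close (so a half turn about z gives the same grasp; the last joint's range is limited). The gripper opens to 91 mm and grips with 3 to 60 N. Pads are 32 mm wide; open, the fingers measure 118 mm over their backs; the gripper's body (76 mm by 178 mm) begins 60 mm behind the grasp point.
Start: joints at [72.193, 18.312, 89.639, -0, 72.044, -1.146], TCP at [164.866, 550.877, 185.976] pointing down, gripper open.
Joint ranges: [-177.97, 177.97], [-48.28, 115.42], [12.27, 149.76], [-77.06, 257.06], [2.81, 150.46], [-146.56, 146.56]. Speed limits (degrees/s): [147.25, 147.25, 180, 180, 180, 180].

## Interface

Orientations are given as [roll, pitch, yaw] about the fixed x, y, z axes, in that order (R = Rz(yaw) Ry(pitch) Rx(roll)).
In Python, from workcell import state, grab_frame, camera_model, workorder gives the robot as it stands.
- The arm moves only by the tool carry_out, never from a script. Its argument "commands" is a list of rows, each a list of 7 numbers: the turn, a rotation vector about the tool's x, y, z in degrees, then the shift along the tool's x, y, z in mm, then the opening, from -1 (shut) to 1 (fully open). In form: [[ax, ay, az, dx, dy, dz, hand], ...]. A call has 1 to 20 rows; each row is the pose to reach, as a shift and turn from the pose commanded when the call began, along the tool's axes at that moment; what a row does not reach only later rows make up. A row lasts 1/10 s, in which the tool goes at most 50 mm and 8.59 degrees, less where a joint would pass 70% of its speed; a pose out of reach is approached as far as the arm can. A call with a gripper value outside its range is refused whole. The fingers move at their own pace and stop on an object; "force" is the grip in N (left out, the last holds). Time passes only in rows, so rows that repeat a pose let the fingers close. It gives the time, the measured TCP pose, the force, the opening and the grip force at its end, in the units of the state.
- state(): the state, without advancing time (a new reading comes with each control period).
- grab_frame(name): name is "scene" or "top"; returns the picture (400x640x3 uint8, red, green, blue); there is no depth.
- camera_model(name): a dict with "fx", "fy", "cx", "cy" (pixels), "origin" and "rotation" of the camera in the world. Camera axes: x right, y up, looking along -z (the intrinsics and any distortion apply to the point x, -y, -z); pixel columns grow to the right and rows downward; lengths in mm; the calibration is good to about 2 mm. A picture is of the moment at which its call begins. camera_model takes no time and is no camera call.
- workorder.job_done(): hands the job in; it is judged then, once.
The state is a dict: "time_s": time; "qpos": joint angles; "qvel": joint speeds; "effort": joint torques, N m; "ee_pos": TCP position; "ee_rot": TCP orientation; "force": force on the tool from outside, world axes, zero at the start; "torque": the same for the moment, N m; "gripper_width": finger opening in mm; "gripper_force": force on a finger pad.
Only numpy, scipy, OpenCV 4.12 (cv2) and the standard library are available. Lean on these libraries where they do the work, as an engineer would, in place of code of your own. Each camera call takes 0.05 s, during which the arm holds its last target. There are 200 camera calls.

## Working session

There is one attempt and no reset: what is moved stays moved. The work goes in short steps, Python scripts to look and compute and a tool call to move; the robot and the scene stay as the last step left them, time stands still between calls to the robot, and variables do not carry over. Pictures are saved under pics/ and viewed, at most 10 in all, crops included, and the job is handed in when it is done.

Besides the shell and the picture viewer there is one more tool, called after ">>>" in YAML: its name, and indented under it one key for each argument. carry_out: Moves the arm, as the interface text tells. Its arguments: {"type":"object","properties":{"commands":{"type":"array"},"force":{"type":"number"}},"required":["commands"]}

```bash
mkdir -p pics; ls; python3 - <<'E'
from workcell import *
import cv2
for n in("scene","top"):
    c=camera_model(n);print(n,c)
    cv2.imwrite(f"pics/{n}0.png",grab_frame(n)[:,:,::-1])
print(state())
E
```

```text
pics
scene {'fx': 514.9100521908945, 'fy': 514.9100521908945, 'cx': 323.23778696772325, 'cy': 193.42277418325997, 'origin': array([ 675.70323109, -739.03715467, 1378.18650288]), 'rotation': array([32.51585827, -0.80835174, 17.4193875 ])}
top {'fx': 408.50090966353395, 'fy': 408.50090966353395, 'cx': 321.94927757585145, 'cy': 204.87591126667184, 'origin': array([ 354.91932175,    7.94781717, 1666.48989669]), 'rotation': array([  4.01405909,  -0.10383006, -91.44070502])}
{'time_s': 0.1, 'qpos': array([ 7.21929358e+01,  1.83477692e+01,  8.96993294e+01, -1.01147590e-03,
        7.20456703e+01, -1.14645684e+00]), 'qvel': array([ 0.01129634, -0.04493643, -0.2662607 ,  0.02138088, -0.01660371,
        0.02402535]), 'effort': array([ 7.52436381e-05, -4.13336992e+01, -2.32511955e+01,  7.29545695e-02,
        4.22681461e-02, -5.24919619e-05]), 'ee_pos': array([164.70880911, 550.37539293, 185.20708897]), 'ee_rot': array([-1.79907230e+02, -8.94609534e-04,  1.63339704e+02]), 'force': array([-0.01712598, -0.41179274,  0.41074258]), 'torque': array([-0.0254556 ,  0.05475643, -0.00993564]), 'gripper_force': 0.0, 'gripper_width': 91.05246464306771}
```

View pics/scene0.png

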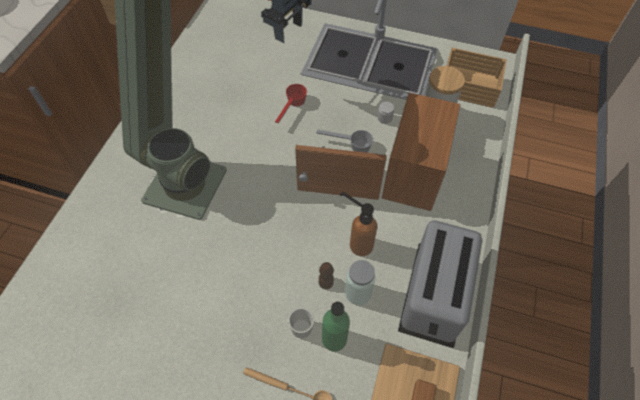

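View pics/top0.png

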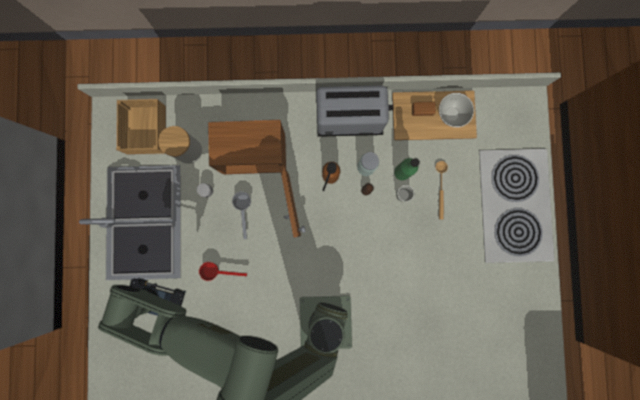

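Scene picture: steel cup at (361,141) with its handle running to (318,133), red look-alike cup at (296,95), pump bottle at (364,230) with its spout tip at (342,195), door at (340,172). In the top picture: steel cup (241,200), red cup (209,271), tin (204,189), pump bottle (331,172), open door (291,200). The cup-shaped candidates are the steel-grey one and the red one. The grey one fits (steel, and in front of the cupboard). I'll confirm that in an enlarged crop.

```bash
cat > h.py <<'E'
import numpy as np, cv2
from scipy.spatial.transform import Rotation as R
from workcell import *
def cam(n):
    c=camera_model(n); return c,R.from_euler('xyz',c['rotation'],degrees=True).as_matrix(),c['origin']
def ray(n,u,v):
    c,M,o=cam(n); d=M@np.array([(u-c['cx'])/c['fx'],-(v-c['cy'])/c['fy'],-1]); return o,d/np.linalg.norm(d)
def onz(n,u,v,z):
    o,d=ray(n,u,v); return o+d*(z-o[2])/d[2]
def proj(n,p):
    c,M,o=cam(n); q=M.T@(np.array(p,float)-o); return np.array([c['cx']+c['fx']*q[0]/-q[2],c['cy']-c['fy']*q[1]/-q[2]])
def tri(us,ut):
    o1,d1=ray('scene',*us);o2,d2=ray('top',*ut)
    A=np.c_[d1,-d2];t=np.linalg.lstsq(A,o2-o1,rcond=None)[0]
    a,b=o1+d1*t[0],o2+d2*t[1]; return (a+b)/2,np.linalg.norm(a-b)
E
python3 - <<'E'
from h import *
s=cv2.imread('pics/scene0.png');t=cv2.imread('pics/top0.png')
a=cv2.resize(t[150:250,190:350],(800,500),interpolation=cv2.INTER_CUBIC);cv2.imwrite('pics/ct.png',a)
b=cv2.resize(s[80:260,260:480],(0,0),fx=3.3,fy=3.3,interpolation=cv2.INTER_CUBIC);cv2.imwrite('pics/cs.png',b);print(b.shape)
print('tcp',proj('top',state()['ee_pos']),proj('scene',state()['ee_pos']),'base',proj('top',[0,0,0]),proj('scene',[0,0,0]))
print('cup',tri((361,137),(241,200)),'pump',tri((367,209),(331,169)),'spout',tri((342,195),(324,190)))
E
```

```text
(594, 726, 3)
tcp [171.06493338 290.60682246] [288.37152503  38.5010667 ] base [325.40386696 322.21610851] [184.59114904 184.76850975]
cup (array([494.10573317, 321.84934507,  52.34085886]), np.float64(2.90361897223483)) pump (array([589.6746762 , -32.11884352, 203.76797175]), np.float64(6.6516350565627995)) spout (array([513.94415351,  -5.24314748, 196.2987029 ]), np.float64(4.720606397366783))
```

View pics/ct.png

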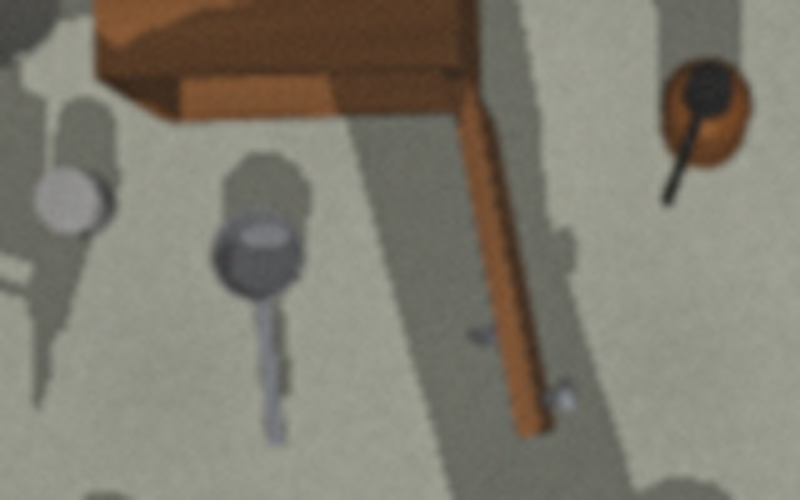

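View pics/cs.png

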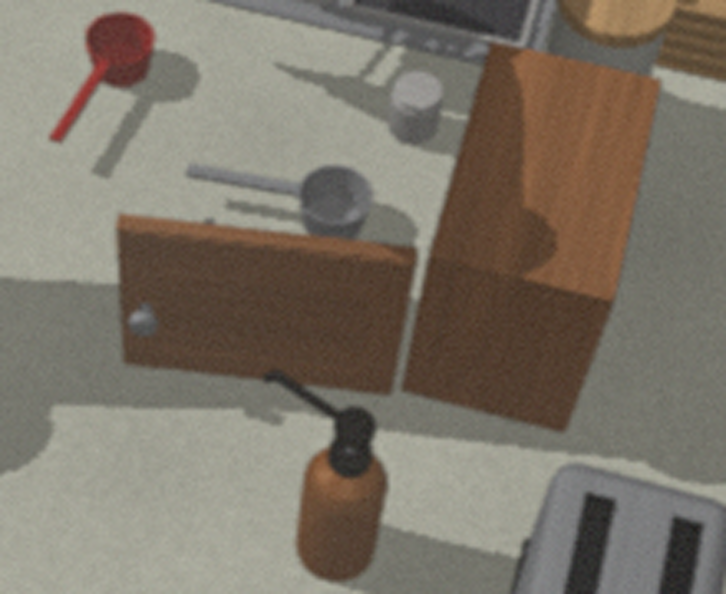

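The crops confirm the grey steel cup. It stands upright, its rim at top (241.4,201.2) and scene (361.5,140.6), with the handle pointing at the robot and ending at top (245.2,238.4). Pump disc is at top (331.6,168), spout tip at top (323.6,190.6). Next I'll refine these with masks.

```bash
cat > m.py <<'E'
from h import *
s=cv2.imread('pics/scene0.png').astype(int);t=cv2.imread('pics/top0.png').astype(int)
def pr(*a): print(*[np.round(x,1) for x in a])
for n,r,h in(('top',(241.4,201.2),(245.2,238.4)),('scene',(361.5,140.6),(317.6,131.5))):
    a=onz(n,*r,45);b=onz(n,*h,40);pr(a,b);print(n,'len',np.linalg.norm((a-b)[:2]),'yaw of +x',np.degrees(np.arctan2(*(a-b)[1::-1])))
def dark(im,x0,x1,y0,y1,th=62):
    m=(im.max(2)<th).astype(np.uint8);k=np.zeros_like(m);k[y0:y1,x0:x1]=m[y0:y1,x0:x1];return k
for n,im,box in(('top',t,(318,342,158,196)),('scene',s,(335,380,185,226))):
    k=dark(im,*box);ys,xs=np.nonzero(k)
    o=cv2.morphologyEx(k,cv2.MORPH_OPEN,cv2.getStructuringElement(cv2.MORPH_ELLIPSE,(5,5)));yy,xx=np.nonzero(o)
    i=np.argsort(xs if n=='scene' else -ys)[:4]
    disc=(xx.mean(),yy.mean());tip=(xs[i].mean(),ys[i].mean())
    print(n,len(xs),'disc',disc,xx.min(),xx.max(),yy.min(),yy.max(),'tip',tip);pr(onz(n,*disc,219),onz(n,*tip,198))
# bottle check (top): amber; bystanders
pr('tin',onz('top',204,190,60),onz('scene',386,108,60))
for nm,a,b in(('edge',(341,235) ,None),):pass
pr('hinge top',onz('top',283.5,168.5,220),'edge outer top',onz('top',299.5,236,220),'edge inner',onz('top',294,237,220))
pr('scene hinge inner/outer',onz('scene',386,149,220),onz('scene',385.5,155,220),'edge',onz('scene',296.5,145,220),onz('scene',296,149.5,220))
pr('mill',onz('top',367.5,188,115),'jar',onz('top',370,161,150),'knob',onz('top',303,229.5,110))
E
python3 m.py
```

```text
[491.3 322.3  45. ] [343.3 309.9  40. ]
top len 148.51680310220968 yaw of +x 4.795521326120078
[497.3 313.   45. ] [347.  308.7  40. ]
scene len 150.31028400672437 yaw of +x 1.6374637532278564
top 109 disc (np.float64(331.0722891566265), np.float64(167.26506024096386)) 327 335 162 173 tip (np.float64(323.5), np.float64(188.0))
[590.3 -33.2 219. ] [518.9  -4.4 198. ]
scene 245 disc (np.float64(366.27777777777777), np.float64(213.41666666666666)) 360 372 204 223 tip (np.float64(341.0), np.float64(193.5))
[595.4 -53.5 219. ] [512.4  -1.5 198. ]Traceback (most recent call last):
  File "m.py", line 15, in <module>
    pr('tin',onz('top',204,190,60),onz('scene',386,108,60))
    ~~^^^^^^^^^^^^^^^^^^^^^^^^^^^^^^^^^^^^^^^^^^^^^^^^^^^^^
  File "m.py", line 3, in pr
    def pr(*a): print(*[np.round(x,1) for x in a])
                        ~~~~~~~~^^^^^
    return _wrapfunc(a, 'round', decimals=decimals, out=out)
    return _wrapit(obj, method, *args, **kwds)
    result = getattr(arr, method)(*args, **kwds)
numpy._core._exceptions._UFuncNoLoopError: ufunc 'multiply' did not contain a loop with signature matching types (dtype('<U3'), dtype('float64')) -> None
```

```bash
sed -i 's/np.round(x,1) for/x if isinstance(x,str) else np.round(x,1) for/' m.py; cat >> m.py <<'E'
pr('scene disc',onz('scene',367.6,209.4,219),'top disc',onz('top',331.6,168,219))
def comp(n,im,f,box):
    m=f(im).astype(np.uint8);k=np.zeros_like(m);x0,x1,y0,y1=box;k[y0:y1,x0:x1]=m[y0:y1,x0:x1];ys,xs=np.nonzero(k)
    (c,sz,an)=cv2.minAreaRect(np.c_[xs,ys].astype(np.float32));return len(xs),c,sz,an
print('red',comp('top',t,lambda i:(i[:,:,2]>110)&(i[:,:,1]<70),(195,220,258,284)),comp('scene',s,lambda i:(i[:,:,2]>90)&(i[:,:,1]<70),(285,310,83,107)))
E
python3 m.py
```

```text
[491.3 322.3  45. ] [343.3 309.9  40. ]
top len 148.51680310220968 yaw of +x 4.795521326120078
[497.3 313.   45. ] [347.  308.7  40. ]
scene len 150.31028400672437 yaw of +x 1.6374637532278564
top 109 disc (np.float64(331.0722891566265), np.float64(167.26506024096386)) 327 335 162 173 tip (np.float64(323.5), np.float64(188.0))
[590.3 -33.2 219. ] [518.9  -4.4 198. ]
scene 245 disc (np.float64(366.27777777777777), np.float64(213.41666666666666)) 360 372 204 223 tip (np.float64(341.0), np.float64(193.5))
[595.4 -53.5 219. ] [512.4  -1.5 198. ]
tin [538.1 466.5  60. ] [541.9 463.1  60. ]
hinge top [590.  136.8 220. ] edge outer top [348.2  84.8 220. ] edge inner [345.2 104.3 220. ]
scene hinge inner/outer [594.6 167.2 220. ] [598.3 146.2 220. ] edge [349.4 102.4 220. ] [353.3  86.8 220. ]
mill [ 523.9 -173.1  115. ] jar [ 621.6 -181.8  150. ] knob [372.   76.8 110. ]
scene disc [595.6 -40.6 219. ] top disc [587.6 -35.  219. ]
red (72, (209.2076873779297, 267.26153564453125), (20.080148696899414, 10.59477424621582), 3.1798300743103027) (301, (295.5, 95.5), (21.0, 19.0), 90.0)
```

>>> carry_out:
  commands:
    - [0, 0, -8, -100, -52, 0, 0.4]
    - [0, 0, -16, -200, -105, 0, 0.4]
    - [0, 0, -20, -302, -158, 0, 0.4]
    - [0, 0, -20, -302, -158, 0, 0.4]
    - [0, 0, -20, -302, -158, 0, 0.4]
    - [0, 0, -20, -302, -158, 0, 0.4]
    - [0, 0, -20, -302, -158, 0, 0.4]
    - [0, 0, -20, -302, -158, 60, 0.4]
    - [0, 0, -20, -302, -158, 90, 0.4]
    - [0, 0, -20, -302, -158, 90, 0.4]
    - [0, 0, -20, -302, -158, 90, 0.4]

```text
time_s: 1.2
ee_pos: [408.9, 313.0, 96.2]
ee_rot: [-180.0, -0.0, -176.7]
force: [0.6, 0.1, -0.4]
gripper_width: 63.9
gripper_force: 0.0
```

```bash
python3 - <<'E'
from h import *
for n in('scene','top'): cv2.imwrite(f'pics/{n}1.png',grab_frame(n)[:,:,::-1])
a=cv2.imread('pics/scene1.png')[80:200,270:430];b=cv2.imread('pics/top1.png')[150:270,200:360]
cv2.imwrite('pics/v1.png',cv2.resize(np.hstack([a,b]),(800,300),interpolation=cv2.INTER_CUBIC))
s=state();print(s['time_s'],s['ee_pos'],s['ee_rot'],s['gripper_width'],proj('scene',s['ee_pos']),proj('top',s['ee_pos']))
E
```

```text
1.3 [410.12451231 314.25032996  98.0552803 ] [ 179.86992861    0.1939266  -176.62416462] 64.00807183080127 [336.81487637 123.45724198] [241.04012965 221.13489427]
```

View pics/v1.png

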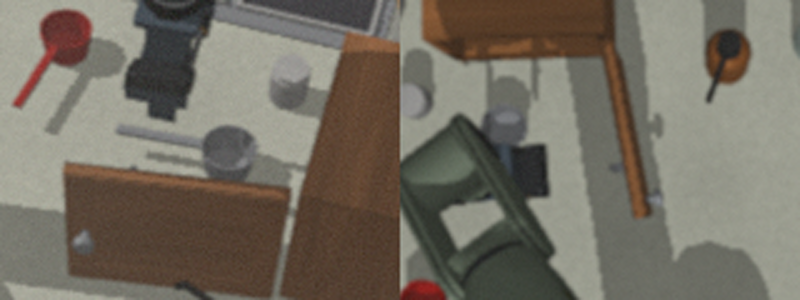

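The gripper is above the handle: the fingers appear at scene (335,126) against a predicted (337,123). I'll go down and grip.

>>> carry_out:
  commands:
    - [0, 0, 0, 0, 0, 40, 0.4]
    - [0, 0, 0, 0, 0, 75, 0.4]
    - [0, 0, 0, 0, 0, 75, 0.4]
    - [0, 0, 0, 0, 0, 75, 0.4]
    - [0, 0, 0, 0, 0, 75, -1]
    - [0, 0, 0, 0, 0, 75, -1]
    - [0, 0, 0, 0, 0, 75, -1]
    - [0, 0, 0, 0, 0, 75, -1]
    - [0, 0, 0, 0, 0, 75, -1]
    - [0, 0, 0, 0, 0, 75, -1]
    - [0, 0, 0, 0, 0, 75, -1]
    - [0, 0, 0, 0, 0, 75, -1]
  force: 45

```text
time_s: 2.5
ee_pos: [408.9, 312.9, 20.9]
ee_rot: [180.0, -0.0, -176.7]
force: [0.5, 0.5, 0.0]
gripper_width: 2.7
gripper_force: 0.0
```

```bash
python3 - <<'E'
from h import *
for n in('scene','top'): cv2.imwrite(f'pics/{n}2.png',grab_frame(n)[:,:,::-1])
a=cv2.imread('pics/scene2.png')[90:180,300:420];b=cv2.imread('pics/top2.png')[180:270,200:320]
cv2.imwrite('pics/v2.png',cv2.resize(np.hstack([a,b]),(800,300),interpolation=cv2.INTER_CUBIC))
s=state();print(s['time_s'],s['ee_pos'],s['gripper_width'],s['gripper_force'],proj('scene',s['ee_pos']),proj('top',s['ee_pos']))
E
```

```text
2.6 [408.8557986  312.89076192  20.86647033] 0.8321605992942719 0.0 [335.50080589 138.66437969] [245.13572821 222.02262435]
```

View pics/v2.png

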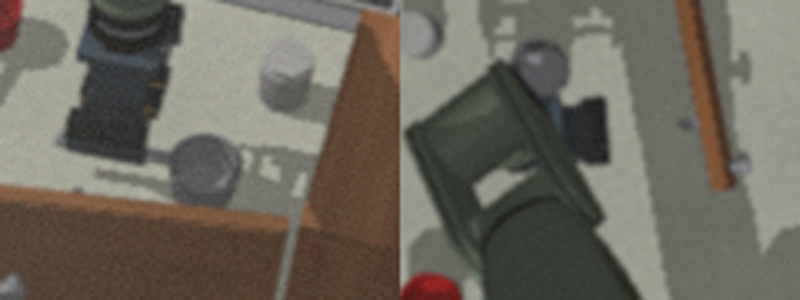

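```bash
python3 - <<'E'
from h import *
for k in (1,2):
    g=cv2.cvtColor(cv2.imread(f'pics/scene{k}.png'),cv2.COLOR_BGR2GRAY)
    print(k,'cols 312..376');
    for v in range(120,148): print(v,' '.join('%3d'%x for x in g[v,312:376:2]))
for p in ([409,313,40],[409,300,40],[409,325,40],[341,307,40]): print(p,proj('scene',p))
E
```

```text
1 cols 312..376
120 166 165 162 162 157 154 131 101  92  50  61  56  59  60  56  62  93 159 159 155 160 157 162 163 161 163 163 162 163 164 160 163
121 163 163 161 165 166 161 161 160 137  66  60  59  60  60  58  52  95 159 158 156 160 158 162 162 164 170 164 162 165 162 161 162
122 161 163 160 166 163 167 164 166 149  59  59  61  59  56  65  62 104 154 159 160 156 159 164 160 160 163 162 160 165 159 159 158
123 159 166 167 165 160 160 164 166 147  58  60  58  64  59  86 110 121 158 160 163 163 163 161 164 165 162 158 160 161 158 162 164
124 162 158 161 160 162 156 162 159 142  58  57  59  59  53 112 151 152 155 161 164 163 157 160 159 165 159 162 162 163 157 163 165
125 166 163 163 164 164 161 161 165 140  59  50  56  55  57 122 159 159 161 159 160 159 160 158 161 161 163 160 159 160 163 165 165
126 164 163 166 164 159 163 165 160 143  82  57  61  59  53 124 161 161 160 161 161 155 158 162 160 162 162 161 161 165 166 162 162
127 168 165 163 160 159 161 166 160 157 129 105  92  71  52 122 158 158 157 159 157 159 160 165 165 167 166 165 166 162 163 164 164
128 162 166 163 159 160 161 
[... 5795 characters left out ...]

144 167 167 162 161 162 165 163 165 163 158 150 128 129 122 115 114 113 115 128 124  94  87  88  90  96  93  95 125  98  87 114 115
145 164 161 166 162 167 159 158 166 167 168 165 160 159 151 124 126 120 114 112 109  86  78  87  93  91  90 104 122  86  92 120 119
146 139 140 154 157 162 131 132 166 162 165 168 164 165 160 159 163 132 121 120 116  89  81  86  89  89  90  99 100  81  89 114 116
147 114 115 124 125 132 106 113 156 159 160 164 168 168 160 166 172 162 139 119 118  88  82  76  81  85  90  88  83  76  96 120 116
[409, 313, 40] [335.74858377 135.04032517]
[409, 300, 40] [334.62252823 137.96061399]
[409, 325, 40] [336.78020678 132.36493567]
[341, 307, 40] [315.72158674 131.43236814]
```

```bash
python3 - <<'E'
from h import *
for p in ([393,268,97],[425,268,97],[393,281,97],[425,281,97],[425,345,97],[447,224,175],[371,224,175],[447,224,100],[371,224,100]): print(p,proj('scene',p).round(1),proj('top',p).round(1))
for n,w,r in(('scene1',(322,352),range(96,124,2)),):
    g=cv2.cvtColor(cv2.imread(f'pics/{n}.png'),cv2.COLOR_BGR2GRAY)
    for v in r: print(v,' '.join('%3d'%x for x in g[v,w[0]-14:w[1]+14:2]))
s=state();print(s)
E
```

```text
[393, 268, 97] [327.5 133. ] [253.2 225.3]
[425, 268, 97] [337.1 135.4] [253.1 217. ]
[393, 281, 97] [328.7 130. ] [249.8 225.4]
[425, 281, 97] [338.3 132.4] [249.7 217.1]
[425, 345, 97] [343.9 117.9] [233.  217.5]
[447, 224, 175] [340.9 131.7] [261.5 209.8]
[371, 224, 175] [316.8 125.6] [261.8 230.6]
[447, 224, 100] [339.9 147. ] [264.3 210.9]
[371, 224, 100] [316.7 141.1] [264.7 230.8]
96 116 121 129 140 162 167 161 159 165 164  87  58  60  60  55  54  58  57  60  88  94 116 164 164 166 161 165 166 166
98 121 121 117 116 120 154 167 167 160 153  70  57  61  61  55  55  56  56  52  91  75 144 165 160 165 165 163 161 163
100 117 119 122 119 113 117 162 164 162 127  59  62  56  58  54  49  57  57  54  63  79 163 164 166 160 163 161 164 166
102 120 114 118 121 113 115 146 164 154  98  57  56  54  58  61  61  60  64  44  54  99 160 163 167 163 164 164 163 161
104 120 119 118 117 115 120 142 138  62  54  59  55  57  54  59  61  55  56  49  64 128 158 160 166 167 162 162 165 163
106 116 116 120 116 116 126 143  68  54  60  60  54  53  52  49  55  56  48  47  74 150 164 160 164 165 160 163
[... 945 characters left out ...]
159 164 160 160 163 162
{'time_s': 2.6, 'qpos': array([ 3.61440827e+01,  2.25140477e+01,  1.10415216e+02,  4.34851720e-03,
        4.70791527e+01, -5.71936603e+01]), 'qvel': array([-0.07619183,  0.02635451, -0.09761011,  0.00679484, -0.01961525,
       -0.09954001]), 'effort': array([ 1.65933721e-03, -3.91106665e+01, -1.71511459e+01,  9.20719584e-03,
        8.50167149e-02,  8.05030368e-05]), 'ee_pos': array([408.8557986 , 312.89076192,  20.86647033]), 'ee_rot': array([-1.79998116e+02, -8.79881374e-03, -1.76665219e+02]), 'force': array([-0.99427321, -0.38329782,  0.39691445]), 'torque': array([ 0.03714399,  0.05623145, -0.00538151]), 'gripper_force': 0.0, 'gripper_width': 0.8321605992942719}
```

>>> carry_out:
  commands:
    - [0, 0, 0, 0, 0, -50, -1]
    - [0, 0, 0, 0, 0, -100, -1]
    - [0, 0, 0, 0, 0, -100, -1]
    - [0, 0, 0, 0, 0, -100, -1]
    - [0, 0, 0, 0, 0, -100, -1]

```text
time_s: 3.1
ee_pos: [407.9, 312.2, 119.7]
ee_rot: [-179.9, -0.1, -176.7]
force: [-0.1, -0.4, -0.1]
gripper_width: 0.3
gripper_force: 0.0
```

```bash
python3 - <<'E'
from h import *
for n in('scene','top'): cv2.imwrite(f'pics/{n}3.png',grab_frame(n)[:,:,::-1])
a=cv2.imread('pics/scene3.png')[70:160,290:400];b=cv2.imread('pics/top3.png')[180:240,210:280]
cv2.imwrite('pics/v3.png',np.hstack([cv2.resize(a,(440,360),interpolation=cv2.INTER_CUBIC),cv2.resize(b,(360,360),interpolation=cv2.INTER_CUBIC)]))
s=state();print(s['time_s'],s['ee_pos'],s['gripper_width'],s['gripper_force'],proj('scene',s['ee_pos']),proj('top',s['ee_pos']))
E
```

```text
3.2 [407.8677514  312.17639313 119.30579917] 0.3520462867560479 0.0 [336.1941681  119.42469511] [240.49584508 221.54733711]
```

View pics/v3.png

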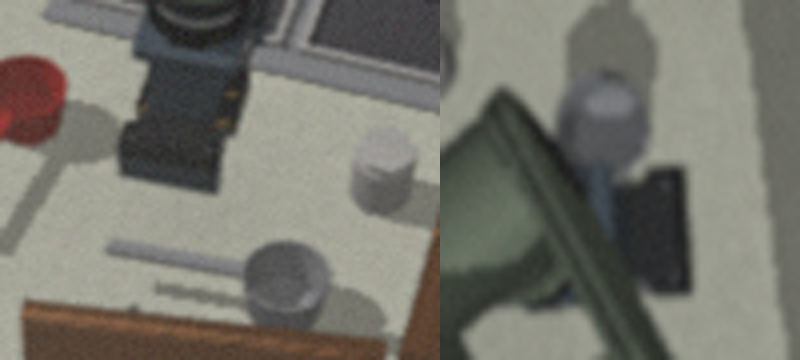

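```bash
python3 - <<'E'
from h import *
g=[cv2.cvtColor(cv2.imread(f'pics/scene{k}.png'),cv2.COLOR_BGR2GRAY).astype(int) for k in(0,1,2,3)]
for k in range(4):
    print(k,[ (int(np.argmin(g[k][124:142,c])+124)) for c in(316,318,320,344,346)], g[k][136,312:352:4])
# cup subregion shift by phase correlation
w=lambda a:np.float32(a[126:156,350:376])
f=lambda a:np.float32(a[124:150,312:352])
for k in(1,2,3):print(cv2.phaseCorrelate(w(g[0]),w(g[k])),cv2.phaseCorrelate(f(g[0]),f(g[k])))
for v in range(100,122,2): print(v,g[3][v,310:352:2])
# finger shadow on the counter in 2?
d=np.argwhere(abs(g[3]-g[0])[90:210,270:430]>25)+[90,270];print('changed bbox',d.min(0),d.max(0))
d2=(abs(g[3]-g[0])>25).astype(np.uint8);n,l,st,c=cv2.connectedComponentsWithStats(d2);print([ (s.tolist(),cc.round().tolist()) for s,cc in zip(st,c) if 15<s[4]<20000])
E
```

```text
0 [132, 133, 133, 137, 138] [161 162 165 161 156 122 105 120 123 128]
1 [132, 133, 133, 137, 138] [165 165 169 166 158 128 105 120 120 127]
2 [132, 133, 130, 124, 124] [165 162 162 129  89  57  58  56  90  89]
3 [132, 133, 133, 137, 138] [162 165 168 162 155 124 109 115 125 130]
((0.5427027225697092, 0.06588671288643688), 0.9729200722258768) ((0.10295687846444324, 0.33465388403616103), 0.3954026125095509)
((0.6215429008326954, 0.20353172581168089), 0.9560774202700014) ((-0.036587182781275374, 0.9732135524665679), 0.4170688693170194)
((0.494805974774561, 0.07122390079072716), 0.9933865405895091) ((0.037277784172559336, 0.4407558978046282), 0.9809649149576823)
100 [118 118 116 115 119 142  95  66  54  51  54  49  55  53  52  46  47  67
  72  52 140]
102 [118 118 117 121 116  95  54  56  61  51  54  56  57  57  52  54  51  58
  61  72 162]
104 [117 118 118 117 118  65  64  53  53  58  51  48  53  58  55  51  56  56
  93 134 160]
106 [115 117 119 121 106  51  51  49  56  54  48  56  47  57  55  55  52  49
 127 166 164]
108 [118 116 113 119 116  55  49  54  49  51  43  48  49  52  52  55 
[... 687 characters left out ...]
([295, 0, 7, 7, 32], [298.0, 2.0]), ([305, 0, 5, 6, 19], [307.0, 2.0]), ([284, 6, 9, 13, 48], [288.0, 13.0]), ([318, 68, 100, 51, 2088], [355.0, 96.0]), ([425, 68, 16, 30, 283], [433.0, 83.0]), ([418, 102, 37, 65, 875], [436.0, 129.0]), ([451, 132, 35, 25, 621], [468.0, 144.0]), ([195, 148, 15, 27, 173], [203.0, 160.0]), ([386, 153, 4, 6, 21], [388.0, 155.0]), ([208, 155, 85, 11, 389], [241.0, 160.0]), ([500, 169, 3, 12, 20], [501.0, 174.0]), ([383, 170, 4, 9, 26], [384.0, 174.0]), ([168, 172, 18, 13, 108], [177.0, 177.0]), ([273, 194, 65, 10, 324], [298.0, 200.0]), ([265, 207, 11, 15, 47], [270.0, 215.0]), ([209, 211, 50, 17, 307], [226.0, 221.0]), ([452, 220, 41, 36, 360], [480.0, 233.0])]
```

```bash
python3 - <<'E'
from h import *
print(tri((344.5,118.5),(258.6,208.3)),tri((319.5,113.5),(258.6,228.3)))
t=cv2.imread('pics/top3.png')
for v in range(206,232,2): print(v,' '.join('%3d/%3d'%(t[v,c,0],t[v,c,2]) for c in range(232,264,2)))
# lens distortion check: known geometry in both views
for nm,a,b in(('rededge',(296,92),(209,270)),('tin',(386,108),(204,190)),('cupbd near-right top',(458,103),(210,122)),):print(nm,tri(a,b))
E
```

```text
(array([451.53433291, 226.70121897, 233.21099626]), np.float64(5.594367460271512)) (array([378.44716394, 227.15752582, 229.12403543]), np.float64(0.7763202321126051))
206  34/ 36  49/ 48  70/ 66  81/ 78  81/ 77  84/ 80  85/ 84  84/ 80 111/112 134/145 141/153 139/148 136/147 144/156 142/155 142/153
208  43/ 45  34/ 35  54/ 45  65/ 54  82/ 64  72/ 61  84/ 83 108/108 134/143  86/ 93  63/ 64  52/ 55  56/ 58 124/133 146/156 141/154
210  53/ 55  40/ 43  37/ 34  58/ 47  81/ 65  72/ 57  75/ 74  73/ 73  76/ 79  45/ 48  48/ 45  54/ 53  38/ 39 116/124 144/155 144/156
212  58/ 62  49/ 51  41/ 44  51/ 44  79/ 63  75/ 59  46/ 41  43/ 42  44/ 43  46/ 44  46/ 44  46/ 44  38/ 39 115/125 144/155 143/155
214  66/ 71  49/ 53  46/ 51  50/ 50  77/ 63  78/ 61  48/ 41  43/ 41  46/ 44  41/ 41  45/ 45  46/ 43  34/ 36 112/119 144/155 140/152
216  56/ 60  64/ 66  48/ 52  46/ 50  57/ 53  78/ 63  45/ 38  41/ 37  45/ 44  42/ 39  44/ 43  44/ 44  35/ 33 102/109 143/154 142/152
218  57/ 58  60/ 65  58/ 59  49/ 52  49/ 51  68/ 57  50/ 40  42/ 39  47/ 45  44/ 42  43/ 41  44/ 43  34/ 34  92/ 99 144/155 143/154
220  67/ 
[... 367 characters left out ...]
 67 142/153 145/156
226  68/ 71  61/ 65  63/ 66  56/ 60  65/ 68  50/ 52  48/ 52  46/ 49  57/ 57  51/ 48  45/ 41  50/ 48  49/ 47  62/ 66 140/150 142/152
228  59/ 61  45/ 38  70/ 67  54/ 58  59/ 62  60/ 64  47/ 50  48/ 52  71/ 73  85/ 88  55/ 57  54/ 55  58/ 57  73/ 77 140/152 143/155
230  57/ 52  82/ 76  79/ 76  69/ 71  52/ 55  68/ 69  53/ 57  44/ 48  57/ 62 125/134 133/143 132/142 137/147 137/148 143/154 144/155
rededge (array([222.04962512, 452.94367227,  42.9166372 ]), np.float64(1.7337364614275226))
tin (array([540.06740569, 469.02883965,  52.80308052]), np.float64(2.4363836709693465))
cupbd near-right top (array([760.91932632, 394.66394079, 230.79610379]), np.float64(2.6887031074299177))
```

The handle hasn't moved. Triangulating the gripper body's lower edge gives z≈231, where the reported TCP implies 198. So the real fingers sit about 30 mm higher than reported, and they closed above the handle. I'll go down in small steps, watching the force.

>>> carry_out:
  commands:
    - [0, 0, 0, 0, 0, 0, 0.4]
    - [0, 0, 0, 0, 0, 0, 0.4]
    - [0, 0, 0, 0, 0, 0, 0.4]
    - [0, 0, 0, 0, 0, 0, 0.4]
    - [0, 0, 0, 0, 0, 0, 0.4]
    - [0, 0, 0, 0, 0, 50, 0.4]
    - [0, 0, 0, 0, 0, 99, 0.4]
    - [0, 0, 0, 0, 0, 108, 0.4]
    - [0, 0, 0, 0, 0, 113, 0.4]
    - [0, 0, 0, 0, 0, 116, 0.4]
    - [0, 0, 0, 0, 0, 118, 0.4]
    - [0, 0, 0, 0, 0, 119, 0.4]
    - [0, 0, 0, 0, 0, 120, 0.4]
    - [0, 0, 0, 0, 0, 120.5, 0.4]

```text
time_s: 4.6
ee_pos: [409.2, 313.2, 1.0]
ee_rot: [180.0, 0.1, -176.7]
force: [-0.1, -0.4, 0.0]
gripper_width: 63.5
gripper_force: 0.0
```

>>> carry_out:
  commands:
    - [0, 0, 0, 0, 0, 1, 0.4]
    - [0, 0, 0, 0, 0, 2, 0.4]
    - [0, 0, 0, 0, 0, 3, 0.4]
    - [0, 0, 0, 0, 0, 4, 0.4]
    - [0, 0, 0, 0, 0, 4, 0.4]

```text
time_s: 5.1
ee_pos: [408.8, 312.9, -3.8]
ee_rot: [-180.0, -0.0, -176.7]
force: [-0.2, 0.1, -0.7]
gripper_width: 64.1
gripper_force: 0.0
```

There was no contact at a reported −3.8, so the offset is real. I'll go a little further and close.

>>> carry_out:
  commands:
    - [0, 0, 0, 0, 0, 2, 0.4]
    - [0, 0, 0, 0, 0, 4, 0.4]
    - [0, 0, 0, 0, 0, 6, 0.4]
    - [0, 0, 0, 0, 0, 6, 0.4]
    - [0, 0, 0, 0, 0, 6, -1]
    - [0, 0, 0, 0, 0, 6, -1]
    - [0, 0, 0, 0, 0, 6, -1]
    - [0, 0, 0, 0, 0, 6, -1]
    - [0, 0, 0, 0, 0, 6, -1]
    - [0, 0, 0, 0, 0, 6, -1]
    - [0, 0, 0, 0, 0, 6, -1]
    - [0, 0, 0, 0, 0, 6, -1]
  force: 45

```text
time_s: 6.3
ee_pos: [409.0, 313.0, -9.5]
ee_rot: [180.0, 0.0, -176.7]
force: [1.1, 0.8, -0.3]
gripper_width: 14.0
gripper_force: 44.9
```

Gripped: opening 14.0 mm, 45 N. Now I lift above the door, cross over and turn the cup.

>>> carry_out:
  commands:
    - [0, 0, 0, 0, 0, -20, -1]
    - [0, 0, 0, 0, 0, -60, -1]
    - [0, 0, 0, 0, 0, -100, -1]
    - [0, 0, 0, 0, 0, -140, -1]
    - [0, 0, 0, 0, 0, -180, -1]
    - [0, 0, 0, 0, 0, -220, -1]
    - [0, 0, 0, 0, 0, -260, -1]
    - [0, 0, 0, 0, 0, -260, -1]
    - [0, 0, -2, 7, -40, -260, -1]
    - [0, 0, -4, 13, -80, -260, -1]
    - [0, 0, -7, 20, -120, -260, -1]
    - [0, 0, -9, 26, -160, -260, -1]
    - [0, 0, -11, 33, -200, -260, -1]
    - [0, 0, -13, 40, -240, -260, -1]
    - [0, 0, -16, 46, -280, -260, -1]
    - [0, 0, -18, 53, -320, -260, -1]
    - [0, 0, -20, 59, -355, -260, -1]
    - [0, 0, -22, 63, -381, -260, -1]
    - [0, 0, -22, 63, -381, -260, -1]
    - [0, 0, -22, 63, -381, -260, -1]

```text
time_s: 8.3
ee_pos: [367.3, -71.0, 249.3]
ee_rot: [179.9, -0.1, -154.8]
force: [0.1, -0.3, -1.8]
gripper_width: 13.3
gripper_force: 45.0
```

```bash
python3 - <<'E'
from h import *
for n in('scene','top'): cv2.imwrite(f'pics/{n}4.png',grab_frame(n)[:,:,::-1])
a=cv2.imread('pics/scene4.png')[90:270,250:410];b=cv2.imread('pics/top4.png')[150:270,260:380]
cv2.imwrite('pics/v4.png',np.hstack([cv2.resize(a,(400,450),interpolation=cv2.INTER_CUBIC),cv2.resize(b,(400,450),interpolation=cv2.INTER_CUBIC)]))
s=state();print(s['time_s'],s['ee_pos'],s['ee_rot'],s['qpos'],s['gripper_width'],s['gripper_force'])
E
```

```text
8.4 [367.78306935 -70.27927355 249.75284875] [ 1.79917978e+02 -5.22666965e-02 -1.54631584e+02] [-1.26097291e+01 -2.50617031e+00  1.05471982e+02  3.33282732e-02
  7.71258626e+01 -1.27985560e+02] 13.760745636633802 44.952038526535034
```

View pics/v4.png

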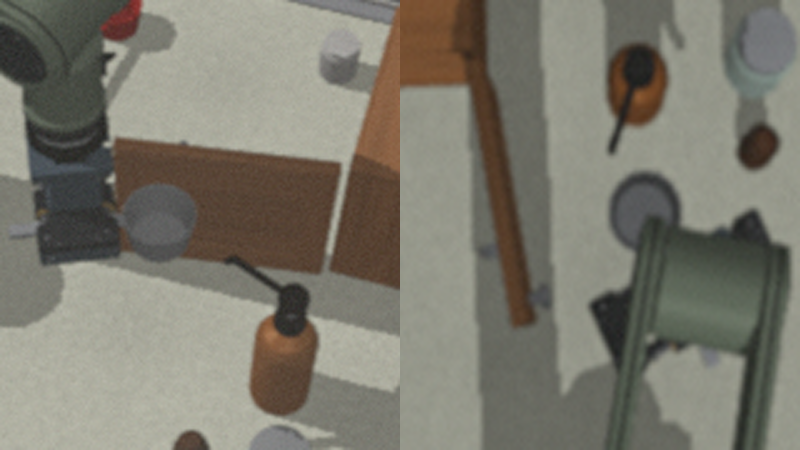

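```bash
python3 - <<'E'
from h import *
print(onz('top',333.5,206.5,305),onz('scene',314,172.5,305),tri((314,172.5),(333.5,206.5)))
for n,tip,d in(('top',(323.9,190.0),(331.4,167.8)),('scene',(341.6,194),(367.4,209.4))):
    a,b=onz(n,*tip,196),onz(n,*d,219);print(n,a,b,np.linalg.norm((a-b)[:2]),np.degrees(np.arctan2(*(a-b)[1::-1])))
g=cv2.cvtColor(cv2.imread('pics/top4.png'),cv2.COLOR_BGR2GRAY)
for v in range(162,194): print(v,g[v,319:342])
g=cv2.cvtColor(cv2.imread('pics/scene4.png'),cv2.COLOR_BGR2GRAY)
for v in range(190,228): print(v,g[v,337:380])
E
```

```text
[443.96581605 -35.3553148  305.        ] [444.18879536 -28.8590399  305.        ] (array([444.67845341, -34.61077934, 312.87793559]), np.float64(2.643903080665638))
top [511.76680774  -5.72226246 196.        ] [588.38401306 -34.34546424 219.        ] 81.78926476795728 159.51495892988564
scene [514.12587874  -1.31821827 196.        ] [595.12662475 -40.76435939 219.        ] 90.09505482278813 154.03461665325838
162 [151 146 127 106 102 104  96  84  74  65  54  51  44  48  51  64  78  88
 101 134 149 152 147]
163 [149 148 129 106 101  93  76  63  54  45  39  36  36  36  37  43  51  66
  92 126 148 153 147]
164 [149 148 127 106  97  79  61  54  47  40  35  33  35  32  32  36  40  50
  73 113 140 151 150]
165 [150 149 128 102  82  65  56  56  49  42  32  34  37  37  32  35  40  49
  60  92 124 145 149]
166 [150 146 128  93  64  57  54  57  46  34  34  37  35  38  36  35  41  50
  60  69 104 136 149]
167 [150 148 125  87  56  53  64  57  42  32  35  36  34  37  36  37  37  51
  63  63  86 129 150]
168 [147 143 124  83  56  61  61  52  37  35  39  37  38  40  37  39  41  50
  65  62  74 122
[... 8400 characters left out ...]
1 172 172 167 169 165 168 171 171 174 173 156 112  96 100
 105 124 125 125 125 119 102  95  80  71  63  66  60  68  70  84  89  84
  80  82  76  89 133 172 179]
225 [167 173 170 174 175 173 172 170 169 169 171 169 173 168 158 106  88  94
 102 111 124 122 116 110 104 100  99  98  91  92  90  88  90  85  83  89
  87  79  78  82 127 172 179]
226 [170 171 170 171 172 173 173 172 176 172 170 168 171 169 148 109  92  94
  98 109 115 117 108 103 103 104 105 103 108 102  97  95  89  86  86  83
  89  80  73  82 129 170 177]
227 [174 170 168 170 172 172 170 172 171 171 169 171 173 164 139 101  95  93
  97  99 106 109 106 103 101 103 101 104 106 103  99  93  89  88  85  92
  84  78  74  84 124 169 177]
```

The view shows the cup held level with its rim at top (333.5,206.5). The spout end is at top (323,190.5) and scene (340.5,193.8), which puts the tip near (512,−2). The bowl is at (444,−33.5), so it has to go 75 mm forward along the handle line. I'll descend, slide in and set it down.

>>> carry_out:
  commands:
    - [0, 0, 0, 0, 0, 40, -1]
    - [0, 0, 0, 0, 0, 80, -1]
    - [0, 0, 0, 0, 0, 120, -1]
    - [0, 0, 0, 0, 0, 160, -1]
    - [0, 0, 0, 0, 0, 200, -1]
    - [0, 0, 0, 0, 0, 230, -1]
    - [0, 0, 0, 0, 0, 245, -1]
    - [0, 0, 0, 0, 0, 245, -1]
    - [0, 0, 0, -20, 0, 245, -1]
    - [0, 0, 0, -45, 0, 245, -1]
    - [0, 0, 0, -65, 0, 245, -1]
    - [0, 0, 0, -75, 0, 245, -1]
    - [0, 0, 0, -75, 0, 245, -1]
    - [0, 0, 0, -75, 0, 252, -1]
    - [0, 0, 0, -75, 0, 256, -1]
    - [0, 0, 0, -75, 0, 258, -1]
    - [0, 0, 0, -75, 0, 259, -1]
    - [0, 0, 0, -75, 0, 260, -1]
    - [0, 0, 0, -75, 0, 260, -1]

```text
time_s: 10.3
ee_pos: [435.7, -39.2, -9.4]
ee_rot: [180.0, -0.0, -154.7]
force: [-1.7, 0.3, 0.5]
gripper_width: 13.8
gripper_force: 45.0
```

```bash
python3 - <<'E'
from h import *
for n in('scene','top'): cv2.imwrite(f'pics/{n}5.png',grab_frame(n)[:,:,::-1])
a=cv2.imread('pics/scene5.png')[150:270,280:390];b=cv2.imread('pics/top5.png')[150:230,290:370]
cv2.imwrite('pics/v5.png',np.hstack([cv2.resize(a,(440,480),interpolation=cv2.INTER_CUBIC),cv2.resize(b,(360,480),interpolation=cv2.INTER_CUBIC)]))
s=state();print(s['time_s'],s['ee_pos'],s['ee_rot'],s['force'],s['gripper_width'])
E
```

```text
10.4 [436.0489112  -39.08325932  -9.40624931] [-1.79991428e+02  2.26466939e-02 -1.54670864e+02] [-1.48598042  0.16192382  0.23300056] 13.597409895598044
```

View pics/v5.png

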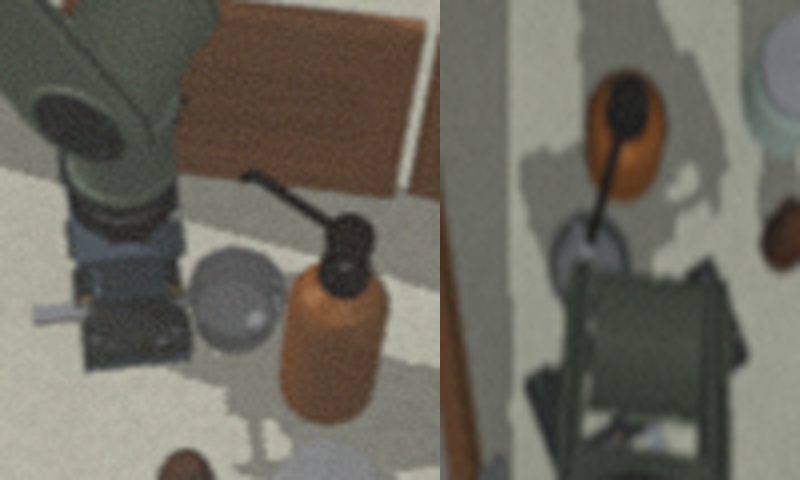

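```bash
python3 - <<'E'
from h import *
print('cup',onz('scene',339,220.8,45)[:2],onz('top',323.1,194.2,45)[:2],'tool',np.array([435.9,-39.2])+85*np.array([.904,.427]))
print('tip',onz('scene',341,193.9,196)[:2],onz('top',323,190.2,196)[:2])
E
```

```text
cup [ 5.12661798e+02 -7.58346598e-02] [511.13068072  -3.50908446] tool [512.74   -2.905]
tip [512.47963114  -1.51185317] [511.12109535  -2.44876996]
```

Cup and spout tip agree in both views: scene (512.7,0) against (512.5,−1.5), top (511,−3.5) against (511,−2.4). I'll release, rise and move above the pump with the fingers shut.

>>> carry_out:
  commands:
    - [0, 0, 0, 0, 0, 0, -0.2]
    - [0, 0, 0, 0, 0, 0, -0.2]
    - [0, 0, 0, 0, 0, 0, -0.2]
    - [0, 0, 0, 0, 0, 0, -0.2]
    - [0, 0, 0, 0, 0, -20, -0.2]
    - [0, 0, 0, 0, 0, -60, -0.2]
    - [0, 0, 0, 0, 0, -110, -0.2]
    - [0, 0, 0, 0, 0, -160, -0.2]
    - [0, 0, 0, 0, 0, -210, -0.2]
    - [0, 0, 0, 0, 0, -260, -0.2]
    - [0, 0, 0, 0, 0, -275, -1]
    - [0, 0, 0, 0, 0, -275, -1]
    - [0, 0, 0, -40, -18, -275, -1]
    - [0, 0, 0, -80, -36, -275, -1]
    - [0, 0, 0, -120, -54, -275, -1]
    - [0, 0, 0, -143, -64, -275, -1]
    - [0, 0, 0, -143, -64, -275, -1]
    - [0, 0, 0, -143, -64, -275, -1]
    - [0, 0, 0, -143, -64, -275, -1]

```text
time_s: 12.3
ee_pos: [591.1, -35.6, 264.5]
ee_rot: [179.9, -0.1, -154.7]
force: [-0.1, 0.0, 0.1]
gripper_width: 0.7
gripper_force: 0.0
```

```bash
python3 - <<'E'
from h import *
for n in('scene','top'): cv2.imwrite(f'pics/{n}6.png',grab_frame(n)[:,:,::-1])
a=cv2.imread('pics/scene6.png')[140:260,290:400];b=cv2.imread('pics/top6.png')[150:230,290:370]
cv2.imwrite('pics/v6.png',np.hstack([cv2.resize(a,(440,480),interpolation=cv2.INTER_CUBIC),cv2.resize(b,(360,480),interpolation=cv2.INTER_CUBIC)]))
s=state();print(s['time_s'],s['ee_pos'],s['force'],s['qpos'],s['gripper_width'])
E
```

```text
12.4 [591.43506491 -35.70698462 265.54152829] [-0.1932593   0.34677531 -0.01138845] [-4.56869418e+00  1.78567105e+01  7.89419173e+01  2.66683006e-03
  8.32254307e+01 -1.19896236e+02] 0.2573415814870869
```

View pics/v6.png

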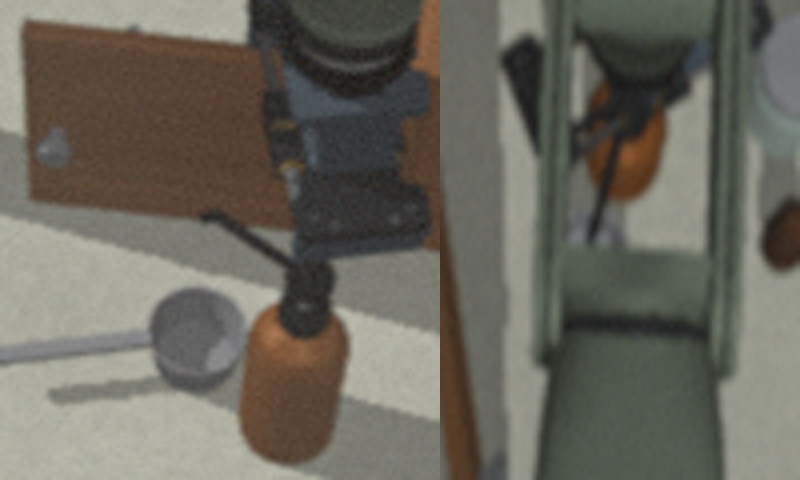

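>>> carry_out:
  commands:
    - [0, 0, 0, -1, 0, 20, -1]
    - [0, 0, 0, -1, 0, 45, -1]
    - [0, 0, 0, -1, 0, 60, -1]
    - [0, 0, 0, -1, 0, 63, -1]
    - [0, 0, 0, -1, 0, 66, -1]
    - [0, 0, 0, -1, 0, 66, -1]

```text
time_s: 13.0
ee_pos: [593.7, -35.3, 200.3]
ee_rot: [-180.0, 0.1, -154.7]
force: [0.8, 0.0, 0.0]
gripper_width: 0.5
gripper_force: 0.0
```

>>> carry_out:
  commands:
    - [0, 0, 0, 0, 0, 2, -1]
    - [0, 0, 0, 0, 0, 4, -1]
    - [0, 0, 0, 0, 0, 6, -1]
    - [0, 0, 0, 0, 0, 8, -1]
    - [0, 0, 0, 0, 0, 10, -1]
    - [0, 0, 0, 0, 0, 10, -1]

```text
time_s: 13.6
ee_pos: [593.6, -35.3, 189.5]
ee_rot: [-180.0, 0.0, -154.7]
force: [0.0, 0.1, 2.7]
gripper_width: 0.2
gripper_force: 1.1
```

Contact at 2.7 N, about 3 mm into the travel. The stop should be at a reported z of about 171.

>>> carry_out:
  commands:
    - [0, 0, 0, 0, 0, 3, -1]
    - [0, 0, 0, 0, 0, 6, -1]
    - [0, 0, 0, 0, 0, 9, -1]
    - [0, 0, 0, 0, 0, 12, -1]
    - [0, 0, 0, 0, 0, 14, -1]
    - [0, 0, 0, 0, 0, 16, -1]
    - [0, 0, 0, 0, 0, 16, -1]
    - [0, 0, 0, 0, 0, 16, -1]

```text
time_s: 14.4
ee_pos: [593.6, -35.2, 173.7]
ee_rot: [-180.0, 0.0, -154.7]
force: [-0.6, -0.5, 5.6]
gripper_width: 0.2
gripper_force: 2.7
```

>>> carry_out:
  commands:
    - [0, 0, 0, 0, 0, 1, -1]
    - [0, 0, 0, 0, 0, 2, -1]
    - [0, 0, 0, 0, 0, 3, -1]
    - [0, 0, 0, 0, 0, 3.5, -1]
    - [0, 0, 0, 0, 0, 4, -1]
    - [0, 0, 0, 0, 0, 4, -1]
    - [0, 0, 0, 0, 0, 4, -1]

```text
time_s: 15.1
ee_pos: [593.7, -35.2, 169.9]
ee_rot: [-180.0, 0.0, -154.7]
force: [-1.3, -1.2, 6.1]
gripper_width: 0.4
gripper_force: 3.1
```

>>> carry_out:
  commands:
    - [0, 0, 0, 0, 0, 0.5, -1]
    - [0, 0, 0, 0, 0, 1, -1]
    - [0, 0, 0, 0, 0, 1.5, -1]
    - [0, 0, 0, 0, 0, 2, -1]
    - [0, 0, 0, 0, 0, 2, -1]
    - [0, 0, 0, 0, 0, 2, -1]

```text
time_s: 15.7
ee_pos: [593.8, -35.3, 169.2]
ee_rot: [-179.9, 0.1, -154.7]
force: [-2.9, -0.5, 11.8]
gripper_width: 0.5
gripper_force: 5.8
```

The pump is at its stop: 11.8 N and no further travel. I'll back off straight up, then go to the door's outer side.

>>> carry_out:
  commands:
    - [0, 0, 0, 0, 0, -5, -1]
    - [0, 0, 0, 0, 0, -12, -1]
    - [0, 0, 0, 0, 0, -20, -1]
    - [0, 0, 0, 0, 0, -30, -1]
    - [0, 0, 0, 0, 0, -60, -1]
    - [0, 0, 0, 0, 0, -97, -1]
    - [0, 0, 0, 0, 0, -97, -1]
    - [0, 0, 0, 26, 30, -97, -1]
    - [0, 0, 0, 52, 60, -97, -1]
    - [0, 0, 0, 78, 90, -97, -1]
    - [0, 0, 0, 104, 120, -97, -1]
    - [0, 0, 0, 130, 150, -97, -1]
    - [0, 0, 0, 148, 170, -97, -1]
    - [0, 0, 0, 148, 170, -97, -1]
    - [0, 0, 0, 148, 170, -97, -1]
    - [0, 0, 0, 148, 170, -40, -1]
    - [0, 0, 0, 148, 170, 0, -1]
    - [0, 0, 0, 148, 170, 34, -1]
    - [0, 0, 0, 148, 170, 34, -1]

```text
time_s: 17.6
ee_pos: [383.9, 54.3, 129.3]
ee_rot: [179.8, -0.6, -154.7]
force: [0.3, 1.3, 1.2]
gripper_width: 0.6
gripper_force: 0.0
```

```bash
cat > sw.py <<'E'
from h import *
H=np.array([600,155.]);p0=state()['ee_pos'][:2];yaw=np.radians(-154.7)
print(state()['time_s'],state()['ee_pos'],state()['force'])
for th in range(106,-2,-6):
    a=np.radians(th);P=H+230*np.array([-np.sin(a),np.cos(a)])+24*np.array([-np.cos(a),-np.sin(a)])
    d=P-p0;print(th,P.round(),[round(-.904*d[0]-.427*d[1]),round(-.427*d[0]+.904*d[1])])
for n in('scene','top'): cv2.imwrite(f'pics/{n}7.png',grab_frame(n)[:,:,::-1])
# has anything shifted?  compare pump bottle / bystanders with the start
g=[cv2.cvtColor(cv2.imread(f'pics/scene{k}.png'),cv2.COLOR_BGR2GRAY).astype(np.float32) for k in(0,7)]
for nm,(x0,x1,y0,y1) in dict(pump=(350,378,204,256),jar=(345,376,260,304),mill=(317,336,260,292),beaker=(287,314,308,338),tall=(320,352,300,352)).items():
    print(nm,np.round(cv2.phaseCorrelate(g[0][y0:y1,x0:x1],g[1][y0:y1,x0:x1]),2) if 0 else [np.round(v,2) for v in cv2.phaseCorrelate(g[0][y0:y1,x0:x1].copy(),g[1][y0:y1,x0:x1].copy())])
E
python3 sw.py
```

```text
17.6 [383.93547928  54.2696959  129.33505619] [0.31413807 1.29325212 1.1582674 ]
106 [386.  69.] [-8, 12]
100 [378.  91.] [-10, 36]
94 [372. 115.] [-15, 60]
88 [369. 139.] [-23, 83]
82 [369. 163.] [-33, 105]
76 [371. 187.] [-45, 126]
70 [376. 211.] [-59, 145]
64 [383. 234.] [-76, 163]
58 [392. 257.] [-94, 179]
52 [404. 278.] [-114, 193]
46 [418. 298.] [-135, 205]
40 [434. 316.] [-157, 215]
34 [451. 332.] [-180, 222]
28 [471. 347.] [-203, 227]
22 [492. 359.] [-228, 230]
16 [514. 369.] [-252, 230]
10 [536. 377.] [-276, 227]
4 [560. 383.] [-299, 222]
pump [array([0.12, 0.03]), np.float64(0.87)]
jar [array([-0.18,  0.56]), np.float64(1.06)]
mill [array([-0.04,  0.07]), np.float64(0.99)]
beaker [array([0.43, 0.03]), np.float64(0.99)]
tall [array([-0.04, -0.06]), np.float64(0.99)]
```

The pump bottle and the bystanders haven't moved. Now I sweep the door along its arc.

>>> carry_out:
  commands:
    - [0, 0, 0, -8, 12, 0, -1]
    - [0, 0, 0, -9, 24, 0, -1]
    - [0, 0, 0, -10, 36, 0, -1]
    - [0, 0, 0, -15, 60, 0, -1]
    - [0, 0, 0, -23, 83, 0, -1]
    - [0, 0, 0, -33, 105, 0, -1]
    - [0, 0, 0, -45, 126, 0, -1]
    - [0, 0, 0, -59, 145, 0, -1]
    - [0, 0, 0, -76, 163, 0, -1]
    - [0, 0, 0, -94, 179, 0, -1]
    - [0, 0, 0, -114, 193, 0, -1]
    - [0, 0, 0, -135, 205, 0, -1]
    - [0, 0, 0, -157, 215, 0, -1]
    - [0, 0, 0, -180, 222, 0, -1]
    - [0, 0, 0, -203, 227, 0, -1]
    - [0, 0, 0, -228, 230, 0, -1]
    - [0, 0, 0, -240, 230, 0, -1]
    - [0, 0, 0, -252, 230, 0, -1]
    - [0, 0, 0, -264, 229, 0, -1]
    - [0, 0, 0, -264, 229, 0, -1]

```text
time_s: 19.7
ee_pos: [528.7, 375.6, 134.3]
ee_rot: [180.0, 0.1, -154.7]
force: [-0.1, 0.2, -0.1]
gripper_width: 0.4
gripper_force: 0.0
```

```bash
python3 - <<'E'
from h import *
s=state();print(s['time_s'],s['ee_pos'],s['force'])
t=grab_frame('top')[:,:,::-1].copy();cv2.imwrite('pics/top8.png',t);cv2.imwrite('pics/scene8.png',grab_frame('scene')[:,:,::-1])
for th in(0,5,10,15):
    a=np.radians(th);p=np.array([600,155])+260*np.array([-np.sin(a),np.cos(a)])+8*np.array([-np.cos(a),-np.sin(a)]);print(th,p,proj('top',[*p,220]),proj('scene',[*p,220]))
h=t.astype(int);m=(h[:,:,2]-h[:,:,0]>35)
for c in(206,210,214,218,222,226,270,276,282,288,294):
    r=np.nonzero(m[110:245,c])[0]+110;print(c,r.min() if len(r) else None,r.max() if len(r) else None,len(r))
E
```

```text
19.7 [528.70868393 375.57244006 134.26123439] [-0.08181885  0.16652063 -0.14151686]
0 [592. 415.] [205.53890509 169.85189962] [404.20653836  87.80655624]
5 [569.3699493  413.31337556] [206.04537158 176.13166742] [396.912064    86.50672543]
10 [546.97301178 409.66083036] [207.10493307 182.34636116] [389.56591601  85.67020209]
15 [524.97964166 404.07016247] [208.71121779 188.44802559] [382.20946726  85.30040465]
206 None None 0
210 123 163 41
214 122 165 44
218 123 165 43
222 122 165 44
226 122 165 44
270 120 170 51
276 121 172 52
282 145 174 20
288 None None 0
294 None None 0
```

The door has run ahead of the finger. I'll follow it straight in +x and watch the force.

>>> carry_out:
  commands:
    - [0, 0, 0, -9, -4, 0, -1]
    - [0, 0, 0, -18, -8, 0, -1]
    - [0, 0, 0, -25, -12, 0, -1]
    - [0, 0, 0, -29, -14, 0, -1]
    - [0, 0, 0, -32, -15, 0, -1]
    - [0, 0, 0, -32, -15, 0, -1]

```text
time_s: 20.4
ee_pos: [564.0, 374.9, 133.3]
ee_rot: [-179.9, 0.1, -154.7]
force: [-0.4, 0.8, 0.1]
gripper_width: 0.6
gripper_force: 0.0
```

>>> carry_out:
  commands:
    - [0, 0, 0, -3, -1.5, 0, -1]
    - [0, 0, 0, -6, -3, 0, -1]
    - [0, 0, 0, -9, -4.5, 0, -1]
    - [0, 0, 0, -12, -6, 0, -1]
    - [0, 0, 0, -12, -6, 0, -1]

```text
time_s: 20.9
ee_pos: [568.9, 374.7, 133.5]
ee_rot: [179.7, -0.9, -154.7]
force: [-19.1, -0.9, 7.8]
gripper_width: 0.4
gripper_force: 10.0
```

At 19 N the door is against its stop, well above the 3 N the catch needs. I'll back off and check.

>>> carry_out:
  commands:
    - [0, 0, 0, 9, 4, 0, -1]
    - [0, 0, 0, 27, 13, 0, -1]
    - [0, 0, 0, 54, 26, 0, -1]
    - [0, 0, 0, 90, 43, 0, -1]
    - [0, 0, 0, 135, 64, -40, -1]
    - [0, 0, 0, 180, 85, -80, -1]
    - [0, 0, 0, 200, 95, -120, -1]
    - [0, 0, 0, 200, 95, -120, -1]
    - [0, 0, 0, 200, 95, -120, -1]
    - [0, 0, 0, 200, 95, -120, -1]

```text
time_s: 21.9
ee_pos: [355.4, 375.0, 253.1]
ee_rot: [-180.0, 0.1, -154.6]
force: [0.8, 0.2, -0.5]
gripper_width: 0.6
gripper_force: 0.0
```

```bash
python3 - <<'E'
from h import *
s=state();print(s['time_s'],s['ee_pos'],s['force'])
for n in('scene','top'): cv2.imwrite(f'pics/{n}9.png',grab_frame(n)[:,:,::-1])
t=cv2.imread('pics/top9.png').astype(int);t0=cv2.imread('pics/top0.png').astype(int)
for im in(t0,t):
  m=(im[:,:,2]-im[:,:,0]>35)
  print([(c,int((np.nonzero(m[110:200,c])[0]+110).max())) for c in range(212,286,8) if m[110:200,c].any()])
print('shut outer/hinge/inner-line proj',proj('top',[589,155,220]),proj('top',[589,415,220]),proj('top',[605,415,220]))
g=[cv2.cvtColor(cv2.imread(f'pics/scene{k}.png'),cv2.COLOR_BGR2GRAY).astype(np.float32) for k in(0,9)]
for nm,(x0,x1,y0,y1) in dict(pump=(350,378,204,256),spout=(338,352,196,204),jar=(345,376,260,304),mill=(317,336,260,292),beaker=(287,314,308,338),tall=(320,352,300,352),tin=(374,396,98,124),spoon=(240,330,365,400)).items():
    print(nm,[np.round(v,2) for v in cv2.phaseCorrelate(g[0][y0:y1,x0:x1].copy(),g[1][y0:y1,x0:x1].copy())])
gt=[cv2.cvtColor(cv2.imread(f'pics/top{k}.png'),cv2.COLOR_BGR2GRAY).astype(np.float32) for k in(4,9)]
print('pump top',cv2.phaseCorrelate(gt[0][158:184,318:344].copy(),gt[1][158:184,318:344].copy()))
# cup dark interior in top
r=gt[1][182:214,308:340]; print(r[::2,::2].astype(int))
E
```

```text
21.9 [355.43822976 375.02307006 253.11502729] [ 0.77989666  0.17534073 -0.47577235]
[(212, 165), (220, 172), (228, 173), (236, 173), (244, 173), (252, 173), (260, 171), (268, 171), (276, 171), (284, 191)]
[(212, 170), (220, 175), (228, 177), (236, 177), (244, 177), (252, 177), (260, 176), (268, 176), (276, 168)]
shut outer/hinge/inner-line proj [278.40150179 168.89006411] [205.54328756 170.68515393] [205.51992897 166.24390018]
pump [array([0.03, 0.17]), np.float64(0.73)]
spout [array([ 0.84, -0.07]), np.float64(0.89)]
jar [array([-0.04,  0.58]), np.float64(1.02)]
mill [array([ 0.09, -0.13]), np.float64(0.9)]
beaker [array([ 0.43, -0.18]), np.float64(0.96)]
tall [array([-0.02,  0.08]), np.float64(1.0)]
tin [array([0.37, 1.44]), np.float64(0.33)]
spoon [array([-0.08, -0.06]), np.float64(1.01)]
pump top ((0.5668443062911042, 0.49810733052624023), 0.8637004575611632)
[[157 156 150 110 105 108 108 110  87  41  70  71  72  98 144 162]
 [156 158 154 109 107 108 105 110  73  67 102 104 140 155 154 156]
 [157 158 154 112 106 106 103  93  49  85 110 115 152 154 153 157]
 [154 156 153 130 102 101 113  86  52  98  92 109 153 154 155 158]
 [155 156 157 132  90 116 126  91  83 121  93  88 144 155 157 157]
 [153 153 156 118  80  94 101 107  96  94  90  72 128 155 158 157]
 [155 156 154 112  80  92  91  90  93  91  89  68 116 156 156 156]
 [156 155 152 115  79  92  91  94  92  91  90  72 133 155 154 155]
 [154 154 154 139  86  86  92  90  89  91  84  85 144 156 157 157]
 [154 151 153 152 135  86  84  87  89  84  79 107 123 154 156 157]
 [155 153 153 153 152 135 108  91  92 104 117 107 106 136 159 156]
 [154 154 153 150 154 153 150 154 151 134 128 116 106 113 154 157]
 [154 152 156 153 152 154 153 151 153 143 126 130 107 109 141 154]
 [149 152 153 151 151 152 153 153 153 153 136 127 121 104 108 153]
 [152 150 153 152 150 150 150 149 149 150 149 128 128 114 105 135]
 [149 150 152 150 147 149 148 150 149 147 152 140 125 126 108 114]]
```

The cupboard's front edge has moved outward evenly by the door's thickness (4 px left, 5 px right), so the door is flat shut. The cup sits under the spout, and apart from the tin every bystander checked is in place. The tin's comparison is spoiled by the arm's shadow, but nothing went within 60 mm of it. Handing in.

```bash
python3 -c "
from workcell import *
print(workorder.job_done())"
```

```text
the job is handed in; nothing more can be done
None
```

I handed the job in at about 22 s: the cup stands upright under the spout, the pump went down to its stop and was let go, and the cupboard door is shut. The last pictures showed no bystander shifted, though arm shadow spoiled the check on the tin.

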